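# Lengthen the basket hoop former by one hole

### The job

Set the hoop former on the bench one hole longer: press the black button with no more than 20 N, slide the tube outwards, away from the fixed wooden post, and let the sprung pin pop up into the very next hole, not past it. Then prove the lock: push the tube back inwards with 15 to 20 N for half a second, so that the pin bears on the near edge of that hole, and let go, leaving it there without inward play. Never push on the tube with more than 25 N, and leave the other things on the bench where they are.

Things in the scene. Friction and masses are not known exactly. Their poses are not given: they have to be found in the camera images.
- former: Fixed part of the hoop former. Origin on the bench top; x = the way the tube slides out, z up. Base board 300 x 110 x 18 (x -250 to 50 mm), on it a steel tube 40 mm wide (x -190 to 30, top z 70, top wall 4 mm) with four slots in its top, each 14 mm long, at x = -140, -100, -60, -20 mm. Wooden post at the -x end. A second tube slides in it, a wooden head at its +x end.
- slide_tube (a joint): How far the tube is drawn out, m: 0 with the pin centred in its first slot (x -100 mm), grows along the former's +x, 0.040 with it centred in the next (x -60). The 9 mm pin has 2.5 mm play each way: outer edge at 0.0425, inner (near) edge at 0.0375. The tube rubs with 3 N, about 4.5 N with the pin dragging, and stays where left. A pin that is up locks it hard.
- button (a joint): How far the button and its pin (one rigid piece) are pressed down, m: 0 up, 0.0075 at its hard stop. Spring: 5 N to start, 9 N at the stop. From 0.006 on the pin is clear of the tube wall; let go between slots it stays at 0.006, dragging under the wall, and springs up to 0 by itself under a slot. It travels with the tube.
- cap (a point): Centre of the top of the round black button cap, 32 mm across, on the head of the sliding tube, 85 mm above the bench when up (x = 105 mm of the former when the tube is at 0). The deck round it is at 68 mm.
- pin (a point): Top of the 9 mm steel pin that shows in a slot of the steel tube, 205 mm inwards of the cap; 72 mm above the bench when up.
- horn_face (a point): Point on the flat inner face of the sliding tube's wooden end post, 27 mm outwards of the cap's centre and 10 mm above the cap's top. The face is 50 mm wide and reaches up to 112 mm above the bench. Push outwards on it to slide the tube out.
- cheek_face (a point): Point on the flat face of the smaller wooden cheek on the other side of the cap, 27 mm inwards of the cap's centre: 44 mm wide, 14 mm thick, reaching up to 110 mm above the bench. Push inwards on it to slide the tube in. Shut fingers go down between the end post and the cheek (54 mm apart) on to the cap.
- next_hole (a point): Centre of the slot into which the pin must pop, on top of the steel tube, 40 mm outwards of the one where the pin starts.
- mallet_head (a point): Middle of the head of a wooden mallet lying by the former (head 90 x 56, handle 170 mm). Leave alone.
- glue_mid (a point): Middle of a jar 56 mm across and 100 mm tall, standing by the former. Leave alone.
- wedge_block_mid (a point): Middle of a small wooden block, 60 x 40 x 30, lying by the head of the former. Leave alone.
- awl_mid (a point): An awl 160 mm long with a wooden handle, lying by the former. Leave alone.
- splint_mid (a point): Middle of a pale wood splint, 220 x 22 x 5, lying by the former. Leave alone.

How it is judged:
On the way, in this order (a step that is already met when the one before it is completed fails the run):
1. the button is pressed and the tube slid more than 12 mm out of its first hole (value of joint slide_tube above 0.012 m), for 0.1 s.
2. with the pin up in the next hole, the tube is pushed back inwards so that the pin bears on the hole's near edge with more than 9 N (a push of 15 N less the rubbing) (value of joint button below 0.0015 m and value of joint slide_tube between 0.0355 and 0.039 m and contact force between former and button above 9 N), for 0.3 s.
At the end, for the whole second after the job is handed in: The pin is fully up (button within 1.5 mm of its rest) in the next hole and bears on that hole's near (inner) edge: the tube is drawn out 35.5 to 39 mm (the edge is at 37.5), at rest (value of joint button below 0.0015 m and value of joint slide_tube between 0.0355 and 0.039 m and velocity of joint slide_tube between -0.005 and 0.005 m/s); the robot touches nothing.
It fails at once if the tube is drawn out more than 48 mm, past the next hole (value of joint slide_tube above 0.048 m).
It fails at once if the tube is pushed inwards past its starting hole, more than 8 mm (value of joint slide_tube below -0.008 m).
It fails at once if the robot pushes on the sliding tube or its head with more than 25 N (contact force between any of the fingers, the arm and slide_tube above 25 N).
It fails at once if the robot presses on the button with more than 20 N (contact force between any of the fingers, the arm and button above 20 N).
It fails at once if a thing lying by the former is shifted more than 30 mm (distance of any of mallet_head, glue_mid, wedge_block_mid, awl_mid, splint_mid from where it was at the start of the episode above 0.03 m).
It also fails if it takes over 58 s, if anything falls off the work surface, if the arm or the gripper's body presses on something with over 40 N, if the wrist force passes 120 N, or if a joint passes its speed limit or range.

### The arm

A 6-joint arm with a two-finger parallel gripper is mounted at the origin on the work surface. World frame = base frame: x ahead of the robot, y to its left, z up, the work surface at z = 0. Lengths are in m, angles in rad, forces in N, time in s.
With the tool pointing down it reaches from about 0.325 to 0.875 m from the base axis. Payload 4.4 kg.
Tool frame: the origin (TCP) lies midway between the tips of the shut fingers; the grasp point (between the pads) lies 19 mm behind it (arm.hold_point_z is the distance from the TCP to the grasp point, in m); z points along the fingers, y is the line along which they close (so a half turn about z gives the same grasp; the last joint's range is limited). The gripper opens to 85 mm and grips with 20 to 120 N. Pads are 22 mm wide; open, the fingers measure 114 mm over their backs; the gripper's body (76 mm by 85 mm) begins 54 mm behind the grasp point. The pads swing forward as they close: fully open they stand 13 mm farther back than shut.
Start: joints at [1.079, 0.207, 1.542, -0, 1.393, -0.15], TCP at [0.192, 0.542, 0.231] pointing down, gripper open.
Joint ranges: [-2.73, 2.73], [-0.86, 2.22], [0.23, 2.46], [-1.11, 4.25], [0.08, 2.63], [-2.82, 2.82]. Speed limits (rad/s): [2.79, 2.79, 3.14, 3.14, 3.14, 3.14].

### API

Orientations are given as a rotation vector (axis times angle).
In Python, from station import arm, imaging gives the robot as it stands.
- The arm moves only by the tool carry_out, never from a script. Its argument "increments" is a list of rows, each an object of numbers: "tx", "ty", "tz": the shift along the tool's x, y, z in mm; "wx", "wy", "wz": the turn, a rotation vector about the tool's x, y, z in rad; "claw": the finger opening in mm, from 0 to 85.4. In form: [{"tx": .., "ty": .., "tz": .., "wx": .., "wy": .., "wz": .., "claw": ..}, ...]. A call has 1 to 10 rows; each row is the pose to reach, as a shift and turn from the pose commanded when the call began, along the tool's axes at that moment; what a row does not reach only later rows make up. A row lasts 1/10 s, in which the tool goes at most 50 mm and 8.59 degrees, less where a joint would pass 70% of its speed; a pose out of reach is approached as far as the arm can. A call with a gripper value outside its range is refused whole. The fingers move at their own pace and stop on an object; "force" is the grip in N (left out, the last holds). Time passes only in rows, so rows that repeat a pose let the fingers close. It gives the time, the measured TCP pose, the force and the opening at its end, in the units of the state.
- arm.read_state(): the state, without advancing time (a new reading comes with each control period).
- imaging.get_image(name): name is "side" or "top"; returns the picture (420x560x3 uint8, red, green, blue); there is no depth.
- imaging.calibration(name): a dict with "fx", "fy", "cx", "cy" (pixels), "R" (3x3) and "t" (3): a world point X has camera coordinates R X + t. Camera axes: x right, y down, z forward; pixel columns grow to the right and rows downward; lengths in m; the calibration is good to about 2 mm. A picture is of the moment at which its call begins. calibration takes no time and is no camera call.
- arm.close_job(): hands the job in, once; it reports no verdict.
Trained networks look in the newest picture that a camera, given by its name, has taken for a name from the list of things; names that differ only in an ending like _2 or _b are one class to them, and where a whole thing is asked for, a point or a joint stands for the part that bears it (a point fixed in the world has none). Each returns a list of dicts, best first, with "confidence" (0 to 1); they miss things now and then, are a little off and sometimes report something else, mostly with a low value. They report only what shows in the picture. A call takes as long as a camera call.
- imaging.boxes_of(camera, target): "at" ([x, y, z] in m, in world coordinates, good to about 4 mm: the middle of the surface that is visible of it).
- imaging.masks_of(camera, target): "region" (420x560 bool, what is visible of it).
The state is a dict: "time_s": time; "joint_pos": joint angles; "qvel": joint speeds; "effort": joint torques, N m; "eef_pos": TCP position; "ee_rot": TCP orientation; "wrist_force": force on the tool from outside, world axes, zero at the start; "moment": the same for the moment, N m; "grip_width": opening from 0.0 (shut) to 1.0 (fully open).
Only numpy, scipy, OpenCV 4.12 (cv2) and the standard library are available. Lean on these libraries where they do the work, as an engineer would, in place of code of your own. Each camera call takes 0.05 s, during which the arm holds its last target. There are 200 camera calls.

## Working session

There is one attempt and no reset: what is moved stays moved. The work goes in short steps, Python scripts to look and compute and a tool call to move; the robot and the scene stay as the last step left them, time stands still between calls to the robot, and variables do not carry over. Pictures are saved under pics/ and viewed, on a budget of 10 in all, crops included, one or two more only if the job needs it, and the job is handed in when it is done.

Besides the shell and the picture viewer there is one more tool, called as a command line: name --argument value ..., lists and objects as JSON in quotes. carry_out: Moves the arm, as the interface text tells. Its arguments: {"type":"object","properties":{"increments":{"type":"array","items":{"type":"object","properties":{"tx":{"type":"number"},"ty":{"type":"number"},"tz":{"type":"number"},"wx":{"type":"number"},"wy":{"type":"number"},"wz":{"type":"number"},"claw":{"type":"number"}}}},"force":{"type":"number"}},"required":["increments"]}

```bash
mkdir -p pics; python3 - <<'E'
from station import arm, imaging
import cv2,numpy as np
s=arm.read_state();print({k:np.round(v,4).tolist() for k,v in s.items()})
for c in("top","side"):
    im=imaging.get_image(c);cv2.imwrite(f"pics/{c}0.png",im[:,:,::-1])
    for n in("cap","pin","horn_face","cheek_face","next_hole","former","glue_mid","wedge_block_mid"):
        print(c,n,[(np.round(d["at"],4).tolist(),round(d["confidence"],2)) for d in imaging.boxes_of(c,n)][:2])
E
```

```text
{'time_s': 0.0, 'joint_pos': [1.0795, 0.2074, 1.543, -0.0001, 1.3935, -0.1505], 'qvel': [0.0013, 0.0005, 0.0017, 0.0011, 0.0009, -0.0003], 'effort': [0.0002, -38.3011, -29.1606, -0.0002, 0.0103, 0.0], 'eef_pos': [0.1919, 0.5412, 0.2301], 'ee_rot': [-0.5326, -3.0954, 0.0035], 'wrist_force': [-0.8697, -0.386, 0.0479], 'moment': [-0.0295, 0.0046, 0.0024], 'grip_width': 0.9983}
top cap []
top pin [([0.489, 0.004, 0.0847], 0.78)]
top horn_face [([0.4847, 0.0056, 0.0842], 0.8), ([0.4905, 0.0052, 0.0808], 0.73)]
top cheek_face [([0.4834, 0.0018, 0.0853], 0.71)]
top next_hole [([0.5401, -0.1672, 0.0641], 0.92)]
top former [([0.5401, -0.164, 0.0647], 0.77), ([0.489, 0.0061, 0.0831], 0.48)]
top glue_mid [([0.5753, 0.0858, 0.0994], 0.94), ([0.4898, 0.0018, 0.0833], 0.24)]
top wedge_block_mid [([0.3631, -0.0151, 0.0352], 0.56)]
side cap [([0.4777, 0.0003, 0.0888], 0.63)]
side pin [([0.5269, -0.1915, 0.0575], 0.6), ([0.4833, -0.0029, 0.0843], 0.56)]
side horn_face [([0.4753, -0.0017, 0.076], 0.75), ([0.4845, -0.0049, 0.0869], 0.17)]
side cheek_face [([0.4743, -0.0004, 0.0744], 0.89), ([0.4111, -0.1752, 0.038], 0.56)]
side next_hole [([0.5264, -0.193, 0.0542], 0.56)]
side former [([0.527, -0.1901, 0.0616], 0.78), ([0.4781, 0.0016, 0.0708], 0.72)]
side glue_mid [([0.5693, 0.0787, 0.0719], 0.85)]
side wedge_block_mid [([0.359, -0.0222, 0.0275], 0.87)]
```

```bash
python3 - <<'E'
import cv2
im=cv2.imread("pics/top0.png");im2=cv2.imread("pics/side0.png")
cv2.imwrite("pics/top0b.png",cv2.resize(im,(800,600),interpolation=cv2.INTER_CUBIC));cv2.imwrite("pics/side0b.png",cv2.resize(im2,(800,600),interpolation=cv2.INTER_CUBIC))
E
```

```text
(no output)
```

View pics/top0b.png

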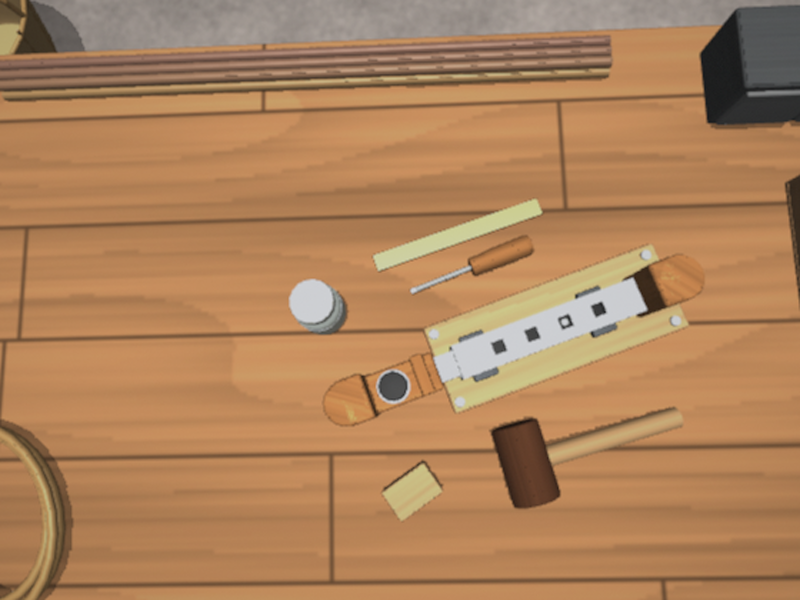

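View pics/side0b.png

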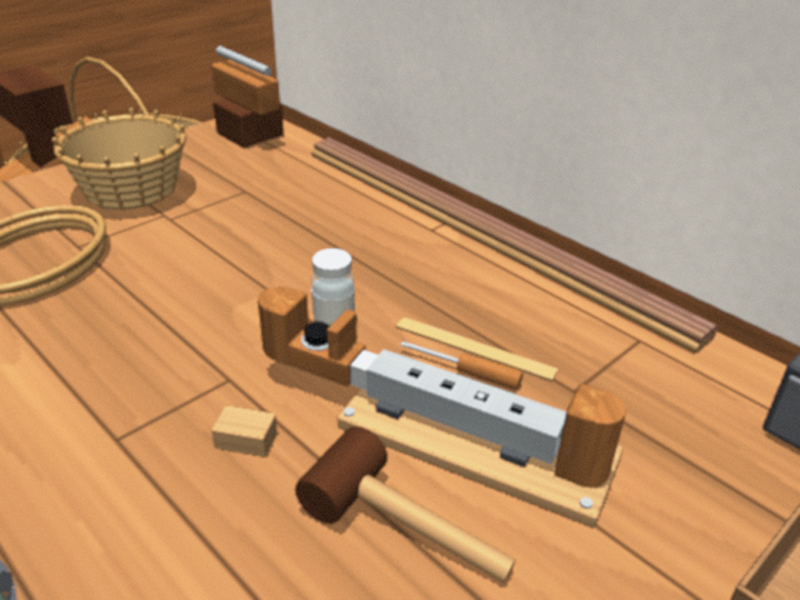

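Top view (800 px wide): cap at (393,386), horn on its left, cheek on its right. The slots are at (499,347), (532,335), (566,322, pin showing) and (599,310). The side view agrees, and the gap between horn and cheek is clear.

```bash
cat > h.py <<'E'
from station import arm, imaging
import cv2,numpy as np
from scipy.spatial.transform import Rotation as Ro
def ray(c,px,z):
    k=imaging.calibration(c);R=np.array(k["R"]);t=np.array(k["t"])
    C=-R.T@t;d=R.T@np.array([(px[0]-k["cx"])/k["fx"],(px[1]-k["cy"])/k["fy"],1]);return C+d*(z-C[2])/d[2]
def proj(c,X):
    k=imaging.calibration(c);p=np.array(k["R"])@X+np.array(k["t"]);return np.array([k["fx"]*p[0]/p[2]+k["cx"],k["fy"]*p[1]/p[2]+k["cy"]])
def blob(im,p,r,th):
    x,y=int(round(p[0])),int(round(p[1]));g=im[y-r:y+r+1,x-r:x+r+1].max(2).astype(float)
    w=np.clip(th-g,0,None);Y,X=np.mgrid[y-r:y+r+1,x-r:x+r+1];return np.array([(w*X).sum(),(w*Y).sum()])/w.sum()
E
python3 - <<'E'
from h import *
im=cv2.imread("pics/top0.png")
cap=ray("top",blob(im,(275,270),13,80),.085)
sl=[ray("top",blob(im,(np.array(p)*.7),6,110),.07 if i<3 else .0715) for i,p in enumerate([(499,347),(532,335),(599,310),(566,322)])]
print("cap",cap.round(4));print(np.round(sl,4))
# side check of cap
k=imaging.calibration
print("side px of cap x1.4286",proj("side",cap)/.7, "scale px/m top",np.linalg.norm(proj("top",cap)-proj("top",cap+[.01,0,0]))*100)
u=sl[0]-sl[2];u[2]=0;L=np.linalg.norm(u);u/=L;c=(sl[0]+sl[1]+sl[2])/3
print("span",L,"axis",u,np.degrees(np.arctan2(u[1],u[0])))
org=c+u*(.02+.06+.14)/3   # former origin
v=np.array([-u[1],u[0],0]);d=cap-org
print("cap along",d@u,"across",d@v,"pin along",(sl[3]-org)@u)
R=Ro.from_rotvec(arm.read_state()["ee_rot"]).as_matrix();print(R.round(4))
E
```

```text
cap [0.4873 0.0074 0.085 ]
[[ 0.5267 -0.1134  0.07  ]
 [ 0.5397 -0.1509  0.07  ]
 [ 0.566  -0.2266  0.07  ]
 [ 0.553  -0.19    0.0715]]
side px of cap x1.4286 [316.92765435 326.0710119 ] scale px/m top 644.855608087784
span 0.11983962235664322 axis [-0.32789074  0.94471565  0.        ] 109.14080194937343
cap along 0.10685775892493425 across -0.002361564390327311 pin along -0.10119691064380013
[[-0.9425  0.3343 -0.    ]
 [ 0.3343  0.9425  0.    ]
 [ 0.      0.     -1.    ]]
```

carry_out --increments '[{"tx": -45,"ty": -40,"tz": 0,"wz": 0.1,"claw": 0},{"tx": -75,"ty": -66,"tz": 0,"wz": 0.2,"claw": 0},{"tx": -105,"ty": -93,"wz": 0.3,"claw": 0},{"tx": -135,"ty": -119,"wz": 0.4,"claw": 0},{"tx": -165,"ty": -145,"wz": 0.5,"claw": 0},{"tx": -195,"ty": -172,"wz": 0.6,"claw": 0},{"tx": -225,"ty": -198,"wz": 0.7,"claw": 0},{"tx": -255,"ty": -225,"wz": 0.8,"claw": 0},{"tx": -285,"ty": -251,"wz": 0.9,"claw": 0},{"tx": -285,"ty": -251,"wz": 0.903,"claw": 0}]' --force 60

```text
invalid input at $.increments[0]: expected keys tx, ty, tz, wx, wy, wz, claw
```

```bash
cat >> h.py <<'E'
def go(P):
    s=arm.read_state();R=Ro.from_rotvec(s["ee_rot"]).as_matrix();print("t",round(s["time_s"],2),"pos",np.round(s["eef_pos"],4),"yaw x",np.degrees(np.arctan2(R[1,0],R[0,0])).round(2),"zcol",R[:,2].round(4),"F tool",(R.T@np.array(s["wrist_force"])).round(2),"need mm",(R.T@(np.array(P)-s["eef_pos"])*1000).round(1),"grip",s["grip_width"])
E
python3 -c "
from h import *
go([.4847,.0150,.15])"
```

```text
t 0.9 pos [0.1922 0.5419 0.2313] yaw x 160.47 zcol [-0.  0. -1.] F tool [ 0.33 -0.79 -0.27] need mm [-451.8 -398.8   81.3] grip 1.000466800461299
```

All keys are needed in each row.

carry_out --increments '[{"tx": -30,"ty": -26,"tz": 0,"wx": 0,"wy": 0,"wz": 0.1,"claw": 0},{"tx": -60,"ty": -53,"tz": 0,"wx": 0,"wy": 0,"wz": 0.2,"claw": 0},{"tx": -95,"ty": -84,"tz": 0,"wx": 0,"wy": 0,"wz": 0.3,"claw": 0},{"tx": -130,"ty": -115,"tz": 0,"wx": 0,"wy": 0,"wz": 0.4,"claw": 0},{"tx": -165,"ty": -145,"tz": 0,"wx": 0,"wy": 0,"wz": 0.5,"claw": 0},{"tx": -200,"ty": -177,"tz": 0,"wx": 0,"wy": 0,"wz": 0.6,"claw": 0},{"tx": -235,"ty": -207,"tz": 0,"wx": 0,"wy": 0,"wz": 0.7,"claw": 0},{"tx": -270,"ty": -238,"tz": 0,"wx": 0,"wy": 0,"wz": 0.8,"claw": 0},{"tx": -305,"ty": -269,"tz": 0,"wx": 0,"wy": 0,"wz": 0.903,"claw": 0},{"tx": -320,"ty": -283,"tz": 0,"wx": 0,"wy": 0,"wz": 0.903,"claw": 0}]' --force 60

```text
time_s: 1.9
eef_pos: [0.4008, 0.1652, 0.2317]
ee_rot: [1.836, 2.547, 0.0]
wrist_force: [-0.7, 0.5, 0.9]
grip_width: -0.003
```

```bash
python3 -c "
from h import *
go([.4847,.0150,.15])"
```

```text
t 1.9 pos [0.4008 0.1652 0.2317] yaw x 108.43 zcol [ 1.7e-03 -9.0e-04 -1.0e+00] F tool [ 0.74 -0.53 -0.9 ] need mm [-168.9   32.    82. ] grip -0.003167176073187669
```

carry_out --increments '[{"tx": -35,"ty": 6,"tz": 5,"wx": 0,"wy": 0,"wz": 0,"claw": 0},{"tx": -70,"ty": 13,"tz": 15,"wx": 0,"wy": 0,"wz": 0,"claw": 0},{"tx": -105,"ty": 20,"tz": 35,"wx": 0,"wy": 0,"wz": 0,"claw": 0},{"tx": -140,"ty": 26,"tz": 60,"wx": 0,"wy": 0,"wz": 0,"claw": 0},{"tx": -169,"ty": 32,"tz": 81,"wx": 0,"wy": 0,"wz": 0,"claw": 0},{"tx": -169,"ty": 32,"tz": 81,"wx": 0,"wy": 0,"wz": 0,"claw": 0},{"tx": -169,"ty": 32,"tz": 81,"wx": 0,"wy": 0,"wz": 0,"claw": 0}]'

```text
time_s: 2.6
eef_pos: [0.4834, 0.0182, 0.1498]
ee_rot: [-1.831, -2.55, 0.001]
wrist_force: [-0.4, 0.0, 0.3]
grip_width: -0.004
```

```bash
python3 - <<'E'
from h import *
go([.4847,.0150,.095])
a=imaging.get_image("side");b=imaging.get_image("top")
a=a[150:300,140:340];b=b[190:340,190:390]
cv2.imwrite("pics/c1.png",cv2.resize(np.vstack([a,b]),(600,900))[:, :, ::-1] if 0 else cv2.resize(np.hstack([a,b]),(800,300),interpolation=cv2.INTER_CUBIC)[:,:,::-1])
E
```

```text
t 2.6 pos [0.4834 0.0182 0.1498] yaw x 108.64 zcol [-1.7e-03  7.0e-04 -1.0e+00] F tool [ 0.13 -0.34 -0.25] need mm [-3.5  0.2 54.8] grip -0.004007753087006516
```

View pics/c1.png

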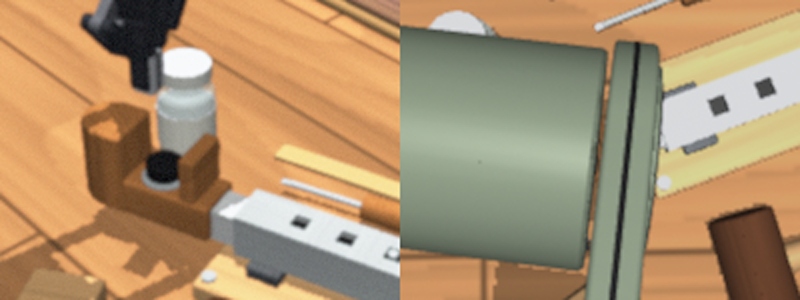

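The side crop shows the shut fingers straight above the gap between horn and cheek. The top crop still shows the slots, so they can serve as the check on the pin later. I'll lower to just above the cap.

carry_out --increments '[{"tx": -3,"ty": 0,"tz": 10,"wx": 0,"wy": 0,"wz": 0,"claw": 0},{"tx": -3,"ty": 0,"tz": 25,"wx": 0,"wy": 0,"wz": 0,"claw": 0},{"tx": -3,"ty": 0,"tz": 40,"wx": 0,"wy": 0,"wz": 0,"claw": 0},{"tx": -3,"ty": 0,"tz": 50,"wx": 0,"wy": 0,"wz": 0,"claw": 0},{"tx": -3,"ty": 0,"tz": 55,"wx": 0,"wy": 0,"wz": 0,"claw": 0},{"tx": -3,"ty": 0,"tz": 55,"wx": 0,"wy": 0,"wz": 0,"claw": 0},{"tx": -3,"ty": 0,"tz": 55,"wx": 0,"wy": 0,"wz": 0,"claw": 0},{"tx": -3,"ty": 0,"tz": 55,"wx": 0,"wy": 0,"wz": 0,"claw": 0}]'

```text
time_s: 3.5
eef_pos: [0.4854, 0.0156, 0.096]
ee_rot: [1.829, 2.552, 0.001]
wrist_force: [-1.1, 0.0, -0.3]
grip_width: 0.003
```

```bash
python3 - <<'E'
from h import *
go([.4847,.0150,.085])
for i in range(4):
    imaging.get_image("side"); s=arm.read_state(); print(np.round(s["wrist_force"],2),np.round(s["eef_pos"],4))
E
```

```text
t 3.5 pos [0.4854 0.0156 0.096 ] yaw x 108.74 zcol [ 1.6e-03 -2.0e-04 -1.0e+00] F tool [ 0.37 -1.02  0.27] need mm [-0.3 -0.9 11. ] grip 0.0028000177341487333
[-0.16 -0.14  0.03] [0.4855 0.0155 0.0961]
[-0.04  0.2  -0.1 ] [0.4854 0.0155 0.096 ]
[ 0.31 -0.36  0.05] [0.4852 0.0156 0.0959]
[0.28 0.26 0.62] [0.4851 0.0156 0.0957]
```

carry_out --increments '[{"tx": 0,"ty": 0,"tz": 5,"wx": 0,"wy": 0,"wz": 0,"claw": 0},{"tx": 0,"ty": 0,"tz": 9,"wx": 0,"wy": 0,"wz": 0,"claw": 0},{"tx": 0,"ty": 0,"tz": 11,"wx": 0,"wy": 0,"wz": 0,"claw": 0},{"tx": 0,"ty": 0,"tz": 13,"wx": 0,"wy": 0,"wz": 0,"claw": 0},{"tx": 0,"ty": 0,"tz": 13,"wx": 0,"wy": 0,"wz": 0,"claw": 0},{"tx": 0,"ty": 0,"tz": 13,"wx": 0,"wy": 0,"wz": 0,"claw": 0}]'

```text
time_s: 4.3
eef_pos: [0.4845, 0.0157, 0.0826]
ee_rot: [-1.83, -2.553, 0.001]
wrist_force: [-1.9, 1.1, 4.7]
grip_width: -0.001
```

carry_out --increments '[{"tx": 0,"ty": 0,"tz": 2,"wx": 0,"wy": 0,"wz": 0,"claw": 0},{"tx": 0,"ty": 0,"tz": 4,"wx": 0,"wy": 0,"wz": 0,"claw": 0},{"tx": 0,"ty": 0,"tz": 4,"wx": 0,"wy": 0,"wz": 0,"claw": 0},{"tx": 0,"ty": 0,"tz": 4,"wx": 0,"wy": 0,"wz": 0,"claw": 0}]'

```text
time_s: 4.7
eef_pos: [0.4846, 0.0156, 0.0789]
ee_rot: [-1.83, -2.553, 0.001]
wrist_force: [-3.6, 0.3, 8.5]
grip_width: 0.001
```

carry_out --increments '[{"tx": 0,"ty": 0,"tz": 0.7,"wx": 0,"wy": 0,"wz": 0,"claw": 0},{"tx": 0,"ty": 0,"tz": 1,"wx": 0,"wy": 0,"wz": 0,"claw": 0},{"tx": 0,"ty": 0,"tz": 1,"wx": 0,"wy": 0,"wz": 0,"claw": 0}]'

```text
time_s: 5.0
eef_pos: [0.4846, 0.0156, 0.078]
ee_rot: [-1.83, -2.553, 0.001]
wrist_force: [-3.5, 0.6, 8.2]
grip_width: 0.001
```

carry_out --increments '[{"tx": 1,"ty": 0,"tz": 0,"wx": 0,"wy": 0,"wz": 0,"claw": 0},{"tx": 2,"ty": 0,"tz": 0,"wx": 0,"wy": 0,"wz": 0,"claw": 0},{"tx": 3,"ty": 0,"tz": 0,"wx": 0,"wy": 0,"wz": 0,"claw": 0},{"tx": 4,"ty": 0,"tz": 0,"wx": 0,"wy": 0,"wz": 0,"claw": 0},{"tx": 5,"ty": 0,"tz": 0,"wx": 0,"wy": 0,"wz": 0,"claw": 0},{"tx": 6,"ty": 0,"tz": 0,"wx": 0,"wy": 0,"wz": 0,"claw": 0},{"tx": 6,"ty": 0,"tz": 0,"wx": 0,"wy": 0,"wz": 0,"claw": 0}]'

```text
time_s: 5.7
eef_pos: [0.4831, 0.02, 0.0783]
ee_rot: [1.828, 2.553, -0.003]
wrist_force: [-3.4, -4.2, 8.2]
grip_width: 0.002
```

```bash
python3 - <<'E'
from h import *
go([.4847,.0150,.078])
b=imaging.get_image("top")[190:290,320:460]
a=imaging.get_image("side")[190:290,180:320]
cv2.imwrite("pics/c2.png",cv2.resize(np.hstack([a,b]),(800,286),interpolation=cv2.INTER_CUBIC)[:,:,::-1])
E
```

```text
t 5.7 pos [0.4831 0.02   0.0783] yaw x 108.78 zcol [ 0.     -0.0027 -1.    ] F tool [-2.9  -4.55 -8.14] need mm [-5.3 -0.1  0.3] grip 0.002354738721049737
```

View pics/c2.png

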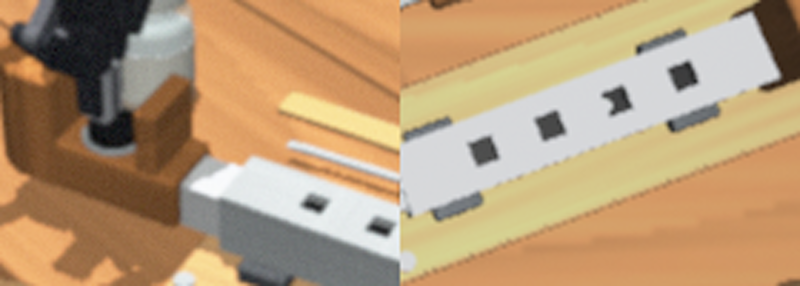

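The tube is already being dragged by friction: the pin is half under the outer edge of its slot, third of the four in the top crop. I'll carry on outwards while pressed.

carry_out --increments '[{"tx": 2,"ty": 0,"tz": 0.3,"wx": 0,"wy": 0,"wz": 0,"claw": 0},{"tx": 4,"ty": 0,"tz": 0.3,"wx": 0,"wy": 0,"wz": 0,"claw": 0},{"tx": 6,"ty": 0,"tz": 0.3,"wx": 0,"wy": 0,"wz": 0,"claw": 0},{"tx": 8,"ty": 0,"tz": 0.3,"wx": 0,"wy": 0,"wz": 0,"claw": 0},{"tx": 10,"ty": 0,"tz": 0.3,"wx": 0,"wy": 0,"wz": 0,"claw": 0},{"tx": 12,"ty": 0,"tz": 0.3,"wx": 0,"wy": 0,"wz": 0,"claw": 0},{"tx": 14,"ty": 0,"tz": 0.3,"wx": 0,"wy": 0,"wz": 0,"claw": 0},{"tx": 16,"ty": 0,"tz": 0.3,"wx": 0,"wy": 0,"wz": 0,"claw": 0},{"tx": 18,"ty": 0,"tz": 0.3,"wx": 0,"wy": 0,"wz": 0,"claw": 0},{"tx": 18,"ty": 0,"tz": 0.3,"wx": 0,"wy": 0,"wz": 0,"claw": 0}]'

```text
time_s: 6.8
eef_pos: [0.4771, 0.0373, 0.0779]
ee_rot: [1.829, 2.553, -0.003]
wrist_force: [-3.5, -3.7, 8.1]
grip_width: -0.001
```

```bash
cat >> h.py <<'E'
def slide():
    # side-view template of the cheek block, from the first picture, searched along the slide
    ref=cv2.imread("pics/side0.png");u=np.array([-.324,.946,0]);c=np.array([.4873,.0074,.085])
    now=imaging.get_image("side")[:,:,::-1].copy()
    P=c-u*.034;P[2]=.1;p=proj("side",P).round().astype(int);r=14
    t=ref[p[1]-r:p[1]+r,p[0]-r:p[0]+r]
    m=cv2.matchTemplate(now,t,cv2.TM_CCOEFF_NORMED);_,v,_,q=cv2.minMaxLoc(m[p[1]-r-25:p[1]-r+26,p[0]-r-40:p[0]-r+41])
    d=np.array(q)-[40,25];g=proj("side",P+u*.04)-proj("side",P);print("score",round(v,2),"shift px",d,"40mm is",g.round(1),"slide mm",round(float(d@g/(g@g)*40),1));return now
E
python3 - <<'E'
from h import *
go([.4847,.0150,.078])
a=slide()[190:290,160:300]
b=imaging.get_image("top")[190:290,320:460,::-1]
cv2.imwrite("pics/c3.png",cv2.resize(np.hstack([a,b]),(800,286),interpolation=cv2.INTER_CUBIC))
E
```

```text
t 6.8 pos [0.4771 0.0373 0.0779] yaw x 108.78 zcol [-3.0e-04 -2.5e-03 -1.0e+00] F tool [-2.4  -4.5  -8.12] need mm [-23.5   0.   -0. ] grip -0.001027059631899788
score 0.76 shift px [-13  -3] 40mm is [-20.9  -7.2] slide mm 24.0
```

View pics/c3.png

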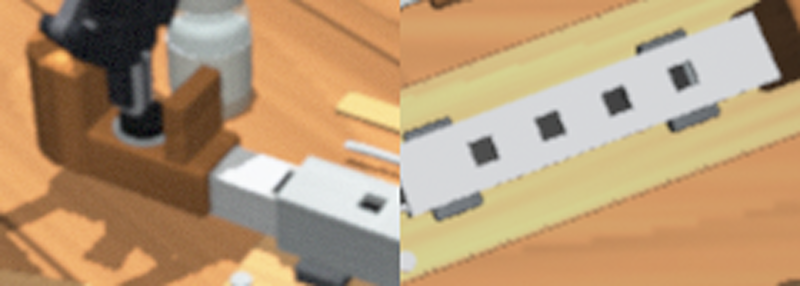

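The tube follows the finger without slipping: TCP travel and the side-view match both give a slide of about 23–24 mm. I'll drag to about 32 mm, then lift off the button.

carry_out --increments '[{"tx": 2,"ty": 0,"tz": 0,"wx": 0,"wy": 0,"wz": 0,"claw": 0},{"tx": 4,"ty": 0,"tz": 0,"wx": 0,"wy": 0,"wz": 0,"claw": 0},{"tx": 6,"ty": 0,"tz": 0,"wx": 0,"wy": 0,"wz": 0,"claw": 0},{"tx": 8,"ty": 0,"tz": 0,"wx": 0,"wy": 0,"wz": 0,"claw": 0},{"tx": 8,"ty": 0,"tz": 0,"wx": 0,"wy": 0,"wz": 0,"claw": 0},{"tx": 8,"ty": 0,"tz": -4,"wx": 0,"wy": 0,"wz": 0,"claw": 0},{"tx": 8,"ty": 0,"tz": -10,"wx": 0,"wy": 0,"wz": 0,"claw": 0},{"tx": 8,"ty": 0,"tz": -14,"wx": 0,"wy": 0,"wz": 0,"claw": 0},{"tx": 8,"ty": 0,"tz": -14,"wx": 0,"wy": 0,"wz": 0,"claw": 0},{"tx": 8,"ty": 0,"tz": -14,"wx": 0,"wy": 0,"wz": 0,"claw": 0}]'

```text
time_s: 7.9
eef_pos: [0.4744, 0.0461, 0.0909]
ee_rot: [-1.83, -2.553, -0.0]
wrist_force: [-0.6, 0.0, 0.1]
grip_width: 0.002
```

```bash
python3 - <<'E'
from h import *
go([.4847,.0150,.078])
slide()
for i in range(2): imaging.get_image("side");go([.4847,.0150,.078])
E
```

```text
t 7.9 pos [0.4744 0.0461 0.0909] yaw x 108.74 zcol [-1.e-04  1.e-04 -1.e+00] F tool [ 0.22 -0.53 -0.06] need mm [-32.7  -0.2  12.9] grip 0.0022119003107867958
score 0.73 shift px [-17  -5] 40mm is [-20.9  -7.2] slide mm 32.1
t 8.0 pos [0.4742 0.0461 0.0907] yaw x 108.74 zcol [-6.e-04  1.e-04 -1.e+00] F tool [ 0.97 -0.86 -0.49] need mm [-32.8  -0.   12.7] grip -0.0015000796517679884
t 8.05 pos [0.4742 0.046  0.0906] yaw x 108.74 zcol [-7.e-04  1.e-04 -1.e+00] F tool [-0.02  0.45  0.39] need mm [-32.8   0.   12.6] grip 0.003139348420867944
```

carry_out --increments '[{"tx": 1,"ty": 0,"tz": 0,"wx": 0,"wy": 0,"wz": 0,"claw": 0},{"tx": 2,"ty": 0,"tz": 0,"wx": 0,"wy": 0,"wz": 0,"claw": 0},{"tx": 3,"ty": 0,"tz": 0,"wx": 0,"wy": 0,"wz": 0,"claw": 0},{"tx": 4,"ty": 0,"tz": 0,"wx": 0,"wy": 0,"wz": 0,"claw": 0},{"tx": 5,"ty": 0,"tz": 0,"wx": 0,"wy": 0,"wz": 0,"claw": 0},{"tx": 6,"ty": 0,"tz": 0,"wx": 0,"wy": 0,"wz": 0,"claw": 0},{"tx": 6,"ty": 0,"tz": 0,"wx": 0,"wy": 0,"wz": 0,"claw": 0}]'

```text
time_s: 8.75
eef_pos: [0.473, 0.0502, 0.091]
ee_rot: [1.828, 2.552, -0.003]
wrist_force: [0.9, -5.3, -2.7]
grip_width: -0.0
```

carry_out --increments '[{"tx": 0.5,"ty": 0,"tz": 0,"wx": 0,"wy": 0,"wz": 0,"claw": 0},{"tx": 1,"ty": 0,"tz": 0,"wx": 0,"wy": 0,"wz": 0,"claw": 0},{"tx": 1.5,"ty": 0,"tz": 0,"wx": 0,"wy": 0,"wz": 0,"claw": 0},{"tx": 2,"ty": 0,"tz": 0,"wx": 0,"wy": 0,"wz": 0,"claw": 0},{"tx": 2,"ty": 0,"tz": 0,"wx": 0,"wy": 0,"wz": 0,"claw": 0}]'

```text
time_s: 9.25
eef_pos: [0.4726, 0.0515, 0.091]
ee_rot: [1.828, 2.551, -0.004]
wrist_force: [2.2, -7.4, -2.3]
grip_width: -0.003
```

```bash
python3 - <<'E'
from h import *
go([.4847,.0150,.078])
slide()
E
```

```text
t 9.25 pos [0.4726 0.0515 0.091 ] yaw x 108.77 zcol [ 0.0013 -0.0039 -1.    ] F tool [-7.7  -0.33  2.29] need mm [-38.4  -0.3  13.2] grip -0.002880159299505067
score 0.73 shift px [-17  -5] 40mm is [-20.9  -7.2] slide mm 32.1
```

carry_out --increments '[{"tx": 0.5,"ty": 0,"tz": 0,"wx": 0,"wy": 0,"wz": 0,"claw": 0},{"tx": 1,"ty": 0,"tz": 0,"wx": 0,"wy": 0,"wz": 0,"claw": 0},{"tx": 1.5,"ty": 0,"tz": 0,"wx": 0,"wy": 0,"wz": 0,"claw": 0},{"tx": 1.5,"ty": 0,"tz": 0,"wx": 0,"wy": 0,"wz": 0,"claw": 0}]'

```text
time_s: 9.7
eef_pos: [0.4721, 0.053, 0.091]
ee_rot: [1.828, 2.551, -0.004]
wrist_force: [1.8, -7.0, -1.4]
grip_width: -0.003
```

```bash
python3 - <<'E'
from h import *
go([.4847,.0150,.078])
a=slide()[190:290,160:300]
b=imaging.get_image("top")[190:290,320:460,::-1]
cv2.imwrite("pics/c4.png",cv2.resize(np.hstack([a,b]),(800,286),interpolation=cv2.INTER_CUBIC))
E
```

```text
t 9.7 pos [0.4721 0.053  0.091 ] yaw x 108.76 zcol [ 0.0013 -0.0038 -1.    ] F tool [-7.19 -0.49  1.4 ] need mm [-40.   -0.2  13.2] grip -0.0026912769078481654
score 0.72 shift px [-18  -6] 40mm is [-20.9  -7.2] slide mm 34.4
```

View pics/c4.png

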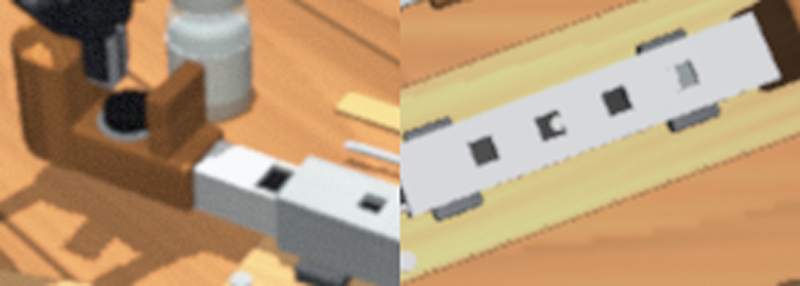

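The pin (light disc at (555,124)) is entering the target slot from its inner edge and is still partly under the wall. It needs about 3–4 mm more.

carry_out --increments '[{"tx": 0.5,"ty": 0,"tz": 0,"wx": 0,"wy": 0,"wz": 0,"claw": 0},{"tx": 1,"ty": 0,"tz": 0,"wx": 0,"wy": 0,"wz": 0,"claw": 0},{"tx": 1.5,"ty": 0,"tz": 0,"wx": 0,"wy": 0,"wz": 0,"claw": 0},{"tx": 2,"ty": 0,"tz": 0,"wx": 0,"wy": 0,"wz": 0,"claw": 0},{"tx": 2.5,"ty": 0,"tz": 0,"wx": 0,"wy": 0,"wz": 0,"claw": 0},{"tx": 2.5,"ty": 0,"tz": 0,"wx": 0,"wy": 0,"wz": 0,"claw": 0}]'

```text
time_s: 10.4
eef_pos: [0.4707, 0.0571, 0.091]
ee_rot: [1.83, 2.553, -0.0]
wrist_force: [0.0, -3.4, -0.1]
grip_width: -0.001
```

```bash
cat >> h.py <<'E'
def cappin():
    # pin offset in target slot from top view: bright centroid inside slot neighbourhood, and cap z in side
    go([.4847,.0150,.078]);a=slide();b=imaging.get_image("top")[:,:,::-1]
    a=a[190:290,160:300];b=b[215:250,350:399];cv2.imwrite("pics/last.png",np.hstack([cv2.resize(a,(420,300),interpolation=cv2.INTER_CUBIC),cv2.resize(b,(380,271),interpolation=cv2.INTER_CUBIC)[:300] if 0 else cv2.copyMakeBorder(cv2.resize(b,(380,271),interpolation=cv2.INTER_CUBIC),0,29,0,0,0)]))
E
python3 -c "
from h import *
cappin()"
```

```text
t 10.4 pos [0.4707 0.0571 0.091 ] yaw x 108.73 zcol [ 1.e-04 -4.e-04 -1.e+00] F tool [-3.19 -1.06  0.13] need mm [-44.3  -0.3  13. ] grip -0.0010559291691354458
score 0.73 shift px [-20  -7] 40mm is [-20.9  -7.2] slide mm 38.4
```

View pics/last.png

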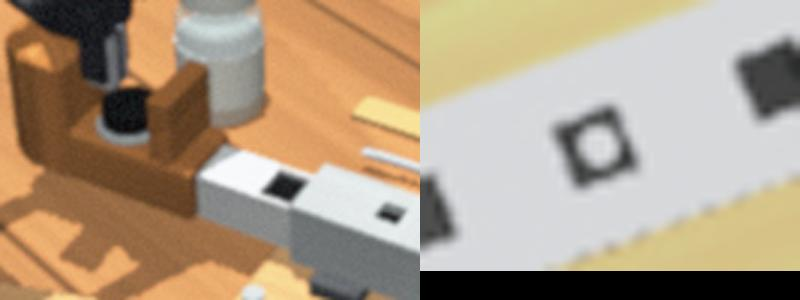

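The pin shows as a full bright disc, clear all round in the target slot, and the cap is up. The push force has also dropped from 7 to 3 N. Now across to the cheek.

carry_out --increments '[{"tx": -4,"ty": 0,"tz": 0,"wx": 0,"wy": 0,"wz": 0,"claw": 0},{"tx": -9,"ty": 0,"tz": 0,"wx": 0,"wy": 0,"wz": 0,"claw": 0},{"tx": -14,"ty": 0,"tz": 0,"wx": 0,"wy": 0,"wz": 0,"claw": 0},{"tx": -19,"ty": 0,"tz": 0,"wx": 0,"wy": 0,"wz": 0,"claw": 0},{"tx": -23,"ty": 0,"tz": 0,"wx": 0,"wy": 0,"wz": 0,"claw": 0},{"tx": -25,"ty": 0,"tz": 0,"wx": 0,"wy": 0,"wz": 0,"claw": 0},{"tx": -26,"ty": 0,"tz": 0,"wx": 0,"wy": 0,"wz": 0,"claw": 0},{"tx": -26,"ty": 0,"tz": 0,"wx": 0,"wy": 0,"wz": 0,"claw": 0}]'

```text
time_s: 11.3
eef_pos: [0.479, 0.0326, 0.091]
ee_rot: [-1.831, -2.553, -0.0]
wrist_force: [0.5, 0.1, 0.2]
grip_width: -0.0
```

carry_out --increments '[{"tx": -0.5,"ty": 0,"tz": 0,"wx": 0,"wy": 0,"wz": 0,"claw": 0},{"tx": -1,"ty": 0,"tz": 0,"wx": 0,"wy": 0,"wz": 0,"claw": 0},{"tx": -1.5,"ty": 0,"tz": 0,"wx": 0,"wy": 0,"wz": 0,"claw": 0},{"tx": -2,"ty": 0,"tz": 0,"wx": 0,"wy": 0,"wz": 0,"claw": 0},{"tx": -2,"ty": 0,"tz": 0,"wx": 0,"wy": 0,"wz": 0,"claw": 0}]'

```text
time_s: 11.8
eef_pos: [0.4796, 0.0308, 0.091]
ee_rot: [1.83, 2.553, 0.0]
wrist_force: [0.0, 0.8, -0.1]
grip_width: 0.001
```

carry_out --increments '[{"tx": -0.5,"ty": 0,"tz": 0,"wx": 0,"wy": 0,"wz": 0,"claw": 0},{"tx": -1,"ty": 0,"tz": 0,"wx": 0,"wy": 0,"wz": 0,"claw": 0},{"tx": -1.5,"ty": 0,"tz": 0,"wx": 0,"wy": 0,"wz": 0,"claw": 0},{"tx": -1.5,"ty": 0,"tz": 0,"wx": 0,"wy": 0,"wz": 0,"claw": 0}]'

```text
time_s: 12.2
eef_pos: [0.4802, 0.0293, 0.091]
ee_rot: [1.83, 2.553, 0.0]
wrist_force: [0.7, -0.7, -0.6]
grip_width: -0.0
```

carry_out --increments '[{"tx": -0.5,"ty": 0,"tz": 0,"wx": 0,"wy": 0,"wz": 0,"claw": 0},{"tx": -1,"ty": 0,"tz": 0,"wx": 0,"wy": 0,"wz": 0,"claw": 0},{"tx": -1,"ty": 0,"tz": 0,"wx": 0,"wy": 0,"wz": 0,"claw": 0}]'

```text
time_s: 12.5
eef_pos: [0.4805, 0.0284, 0.091]
ee_rot: [1.83, 2.553, 0.0]
wrist_force: [0.0, 0.5, -0.2]
grip_width: 0.002
```

carry_out --increments '[{"tx": -0.5,"ty": 0,"tz": 0,"wx": 0,"wy": 0,"wz": 0,"claw": 0},{"tx": -1,"ty": 0,"tz": 0,"wx": 0,"wy": 0,"wz": 0,"claw": 0},{"tx": -1.5,"ty": 0,"tz": 0,"wx": 0,"wy": 0,"wz": 0,"claw": 0},{"tx": -1.5,"ty": 0,"tz": 0,"wx": 0,"wy": 0,"wz": 0,"claw": 0}]'

```text
time_s: 12.9
eef_pos: [0.4809, 0.027, 0.091]
ee_rot: [-1.83, -2.553, -0.0]
wrist_force: [-1.2, -0.9, 0.4]
grip_width: -0.002
```

carry_out --increments '[{"tx": -0.5,"ty": 0,"tz": 0,"wx": 0,"wy": 0,"wz": 0,"claw": 0},{"tx": -1,"ty": 0,"tz": 0,"wx": 0,"wy": 0,"wz": 0,"claw": 0},{"tx": -1,"ty": 0,"tz": 0,"wx": 0,"wy": 0,"wz": 0,"claw": 0}]'

```text
time_s: 13.2
eef_pos: [0.481, 0.0265, 0.091]
ee_rot: [-1.83, -2.553, -0.001]
wrist_force: [-1.9, 3.4, 1.5]
grip_width: -0.001
```

carry_out --increments '[{"tx": -0.3,"ty": 0,"tz": 0,"wx": 0,"wy": 0,"wz": 0,"claw": 0},{"tx": -0.6,"ty": 0,"tz": 0,"wx": 0,"wy": 0,"wz": 0,"claw": 0},{"tx": -0.6,"ty": 0,"tz": 0,"wx": 0,"wy": 0,"wz": 0,"claw": 0}]'

```text
time_s: 13.5
eef_pos: [0.4814, 0.0256, 0.091]
ee_rot: [-1.83, -2.553, -0.0]
wrist_force: [-0.4, 3.2, 0.5]
grip_width: -0.005
```

carry_out --increments '[{"tx": -0.3,"ty": 0,"tz": 0,"wx": 0,"wy": 0,"wz": 0,"claw": 0},{"tx": -0.6,"ty": 0,"tz": 0,"wx": 0,"wy": 0,"wz": 0,"claw": 0},{"tx": -0.6,"ty": 0,"tz": 0,"wx": 0,"wy": 0,"wz": 0,"claw": 0}]'

```text
time_s: 13.8
eef_pos: [0.4816, 0.025, 0.091]
ee_rot: [-1.83, -2.553, -0.0]
wrist_force: [-0.3, 4.0, 1.2]
grip_width: -0.003
```

carry_out --increments '[{"tx": -0.3,"ty": 0,"tz": 0,"wx": 0,"wy": 0,"wz": 0,"claw": 0},{"tx": -0.6,"ty": 0,"tz": 0,"wx": 0,"wy": 0,"wz": 0,"claw": 0},{"tx": -0.6,"ty": 0,"tz": 0,"wx": 0,"wy": 0,"wz": 0,"claw": 0}]'

```text
time_s: 14.1
eef_pos: [0.4816, 0.0249, 0.091]
ee_rot: [-1.83, -2.552, -0.001]
wrist_force: [-1.5, 3.8, 2.4]
grip_width: -0.0
```

carry_out --increments '[{"tx": -0.3,"ty": 0,"tz": 0,"wx": 0,"wy": 0,"wz": 0,"claw": 0},{"tx": -0.6,"ty": 0,"tz": 0,"wx": 0,"wy": 0,"wz": 0,"claw": 0},{"tx": -0.6,"ty": 0,"tz": 0,"wx": 0,"wy": 0,"wz": 0,"claw": 0}]'

```text
time_s: 14.4
eef_pos: [0.4816, 0.0249, 0.091]
ee_rot: [-1.829, -2.552, -0.002]
wrist_force: [-1.0, 7.4, 2.4]
grip_width: -0.0
```

carry_out --increments '[{"tx": -0.3,"ty": 0,"tz": 0,"wx": 0,"wy": 0,"wz": 0,"claw": 0},{"tx": -0.6,"ty": 0,"tz": 0,"wx": 0,"wy": 0,"wz": 0,"claw": 0},{"tx": -0.6,"ty": 0,"tz": 0,"wx": 0,"wy": 0,"wz": 0,"claw": 0}]'

```text
time_s: 14.7
eef_pos: [0.4816, 0.0248, 0.091]
ee_rot: [-1.829, -2.551, -0.003]
wrist_force: [-2.1, 8.4, 3.8]
grip_width: -0.001
```

The tube has stopped against the near edge: the TCP no longer moves and the force is climbing about 4 N/mm. Ramping up.

carry_out --increments '[{"tx": -0.5,"ty": 0,"tz": 0,"wx": 0,"wy": 0,"wz": 0,"claw": 0},{"tx": -1.0,"ty": 0,"tz": 0,"wx": 0,"wy": 0,"wz": 0,"claw": 0},{"tx": -1.3,"ty": 0,"tz": 0,"wx": 0,"wy": 0,"wz": 0,"claw": 0},{"tx": -1.3,"ty": 0,"tz": 0,"wx": 0,"wy": 0,"wz": 0,"claw": 0}]'

```text
time_s: 15.1
eef_pos: [0.4817, 0.0247, 0.091]
ee_rot: [-1.828, -2.549, -0.005]
wrist_force: [-2.1, 12.4, 4.1]
grip_width: -0.002
```

```bash
python3 - <<'E'
from h import *
F=[]
go([.4847,.0150,.078])
for i in range(3): imaging.get_image("top");F.append(arm.read_state()["wrist_force"])
print(np.round(F,1),(np.array(F)@[-.324,.946,0]).round(1))
E
```

```text
t 15.1 pos [0.4817 0.0247 0.091 ] yaw x 108.7 zcol [-0.002   0.0054 -1.    ] F tool [12.42  1.99 -4.04] need mm [-10.3  -0.2  12.9] grip -0.001956994680413165
[[-2.7 12.1  5.4]
 [-3.3 12.7  4.4]
 [-2.6 11.1  4.7]] [12.3 13.1 11.3]
```

carry_out --increments '[{"tx": -0.5,"ty": 0,"tz": 0,"wx": 0,"wy": 0,"wz": 0,"claw": 0},{"tx": -1.0,"ty": 0,"tz": 0,"wx": 0,"wy": 0,"wz": 0,"claw": 0},{"tx": -1.4,"ty": 0,"tz": 0,"wx": 0,"wy": 0,"wz": 0,"claw": 0},{"tx": -1.4,"ty": 0,"tz": 0,"wx": 0,"wy": 0,"wz": 0,"claw": 0}]'

```text
time_s: 15.65
eef_pos: [0.4816, 0.0247, 0.091]
ee_rot: [-1.827, -2.547, -0.007]
wrist_force: [-4.1, 16.0, 6.4]
grip_width: 0.0
```

```bash
python3 - <<'E'
from h import *
F=[]
for i in range(6): imaging.get_image("top");F.append(arm.read_state()["wrist_force"])
print(np.round(F,1),(np.array(F)@[-.324,.946,0]).round(1))
E
```

```text
[[-3.6 15.4  6.2]
 [-4.4 16.2  6.7]
 [-4.1 16.1  6.8]
 [-3.4 15.7  6.7]
 [-3.3 15.9  6.1]
 [-4.2 15.7  5.2]] [15.7 16.7 16.6 15.9 16.1 16.2]
```

The axial push is a steady 16.2 N. I'll hold it longer, then back off to mid-gap and lift out.

carry_out --increments '[{"tx": 0,"ty": 0,"tz": 0,"wx": 0,"wy": 0,"wz": 0,"claw": 0},{"tx": 0,"ty": 0,"tz": 0,"wx": 0,"wy": 0,"wz": 0,"claw": 0},{"tx": 0,"ty": 0,"tz": 0,"wx": 0,"wy": 0,"wz": 0,"claw": 0},{"tx": 0,"ty": 0,"tz": 0,"wx": 0,"wy": 0,"wz": 0,"claw": 0},{"tx": 2,"ty": 0,"tz": 0,"wx": 0,"wy": 0,"wz": 0,"claw": 0},{"tx": 5,"ty": 0,"tz": 0,"wx": 0,"wy": 0,"wz": 0,"claw": 0},{"tx": 9,"ty": 0,"tz": 0,"wx": 0,"wy": 0,"wz": 0,"claw": 0},{"tx": 14,"ty": 0,"tz": 0,"wx": 0,"wy": 0,"wz": 0,"claw": 0},{"tx": 18,"ty": 0,"tz": 0,"wx": 0,"wy": 0,"wz": 0,"claw": 0},{"tx": 18,"ty": 0,"tz": 0,"wx": 0,"wy": 0,"wz": 0,"claw": 0}]'

```text
time_s: 16.95
eef_pos: [0.4771, 0.0379, 0.0909]
ee_rot: [1.83, 2.554, -0.0]
wrist_force: [0.6, -0.4, 0.7]
grip_width: 0.003
```

carry_out --increments '[{"tx": 0,"ty": 0,"tz": -5,"wx": 0,"wy": 0,"wz": 0,"claw": 0},{"tx": 0,"ty": 0,"tz": -15,"wx": 0,"wy": 0,"wz": 0,"claw": 0},{"tx": 0,"ty": 0,"tz": -30,"wx": 0,"wy": 0,"wz": 0,"claw": 0},{"tx": 0,"ty": 0,"tz": -50,"wx": 0,"wy": 0,"wz": 0,"claw": 0},{"tx": 0,"ty": 0,"tz": -70,"wx": 0,"wy": 0,"wz": 0,"claw": 0},{"tx": 0,"ty": 0,"tz": -80,"wx": 0,"wy": 0,"wz": 0,"claw": 0},{"tx": 0,"ty": 0,"tz": -80,"wx": 0,"wy": 0,"wz": 0,"claw": 0},{"tx": 0,"ty": 0,"tz": -80,"wx": 0,"wy": 0,"wz": 0,"claw": 0}]'

```text
time_s: 17.75
eef_pos: [0.477, 0.0376, 0.1708]
ee_rot: [-1.83, -2.553, 0.0]
wrist_force: [0.1, -0.7, -1.9]
grip_width: 0.002
```

```bash
python3 -c "
from h import *
cappin()"
```

```text
t 17.75 pos [0.477  0.0376 0.1708] yaw x 108.73 zcol [-2.e-04 -0.e+00 -1.e+00] F tool [-0.74 -0.11  1.92] need mm [-23.9  -0.   92.8] grip 0.002119470879525624
score 0.74 shift px [-19  -7] 40mm is [-20.9  -7.2] slide mm 36.7
```

View pics/last.png

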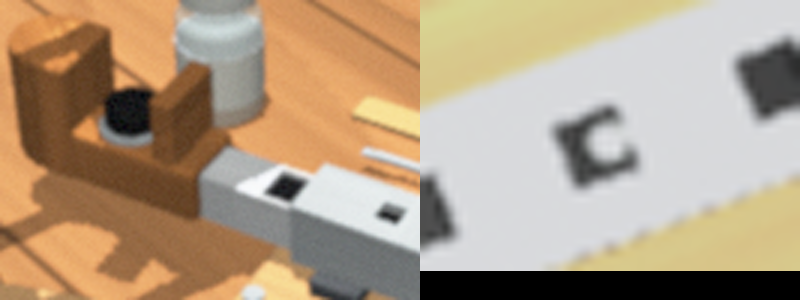

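```bash
python3 -c "
from station import arm
arm.close_job()"
```

```text
the job is handed in; nothing more can be done
```

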